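# Walk the die block round to face the fence

## Robot

A 6-joint arm with a two-finger parallel gripper is mounted at the origin on the work surface. World frame = base frame: x ahead of the robot, y to its left, z up, the work surface at z = 0. Lengths are in m, angles in degrees, forces in N, time in s.
With the tool pointing down it reaches from about 0.4 to 0.825 m from the base axis. Payload 7 kg.
Tool frame: the origin (TCP) lies at the very end of the fingers, on their centre line; the grasp point (between the pads) lies 19 mm behind it; z points along the fingers, y is the line along which they close (so a half turn about z gives the same grasp; the last joint's range is limited). The gripper opens to 88 mm and grips with 3 to 60 N. Pads are 19 mm wide; open, the fingers measure 130 mm over their backs; the gripper's body (78 mm by 193 mm) begins 47 mm behind the grasp point.
Start: joints at [85.147, 20.546, 0.682, 0, -70.136, -16.507], TCP at [0.246, 0.629, 0.195] pointing down, gripper open.
Joint ranges: [-176.03, 176.03], [-82.01, 121.73], [-58.28, 71.71], [-173.87, 95.51], [-174.79, -0.11], [-173.66, 173.66]. Speed limits (degrees/s): [136.94, 136.94, 172.46, 180, 180, 180].

## Interface

Orientations are given as [roll, pitch, yaw] about the fixed x, y, z axes, in that order (R = Rz(yaw) Ry(pitch) Rx(roll)).
In Python, from plant import r gives the robot as it stands. The module is installed in compiled form; this text tells all that it offers.
- The arm moves only by the tool jog_arm, never from a script. Its arguments are lists of equal length, an entry for each row: "travel": the shift along the tool's x, y, z each as a share of 50 cm, from -1 to 1, a list of three; "dr": the turn, a rotation vector about the tool's x, y, z each as a share of 360 degrees, from -1 to 1, a list of three; "claw": the opening, from 0 (shut) to 1 (fully open). A call has exactly 10 rows; each row is the pose to reach, as a shift and turn from the pose commanded when the call began, along the tool's axes at that moment, turning the shorter way round; what a row does not reach only later rows make up. A row lasts 1/8 s, in which the tool goes at most 62.5 mm and 10.7 degrees, less where a joint would pass 70% of its speed; a pose out of reach is approached as far as the arm can. A call with a number of a shift or a turn outside -1 to 1 is refused whole. A call with a gripper value outside its range is refused whole. The fingers move at their own pace and stop on an object; "newtons" is the grip in N (left out, the last holds). Time passes only in rows, so rows that repeat a pose let the fingers close, or fill a call up. It gives the time, the measured TCP pose, the force, the opening and the grip force at its end, in the units of the state.
- r.get_state(): the state, without advancing time (a new reading comes with each control period).
- r.capture(name): name is "scene" or "top"; returns a dict with "pixels" (480x640x3 uint8, red, green, blue), "range_z" (480x640 float32, m along the optical axis (not along the pixel's ray), 0 where there is no reading), "fx", "fy", "cx", "cy" (pixels), "position" and "attitude" of the camera in the world. Camera axes: x right, y up, looking along -z (the intrinsics and any distortion apply to the point x, -y, -z); pixel columns grow to the right and rows downward; lengths in m; the calibration is good to about 2 mm. A picture is of the moment at which its call begins.
- r.close_job(): hands the job in; it is judged then, once.
Trained networks look in the newest picture that a camera, given by its name, has taken for a name from the list of things; names that differ only in an ending like _2 or _b are one class to them, and where a whole thing is asked for, a point or a joint stands for the part that bears it (a point fixed in the world has none). Each returns a list of dicts, best first, with "conf" (0 to 1); they miss things now and then, are a little off and sometimes report something else, mostly with a low value. They report only what shows in the picture. A call takes as long as a camera call. They do not tell look-alikes from the thing itself.
- r.boxes_of(name, camera): "extent" ([left, top, right, bottom] in pixels, round what is visible of it).
- r.regions_of(name, camera): "pixels" (480x640 bool, what is visible of it) and "extent" ([left, top, right, bottom] in pixels, round what is visible of it).
- r.tip_of(name, camera): "at" ([column, row] in pixels: a listed point, or the origin of a listed thing).
The state is a dict: "time_s": time; "joints": joint angles; "qd": joint speeds; "joint_torque": joint torques, N m; "tcp_pos": TCP position; "eef_rot": TCP orientation; "contact_force": force on the tool from outside, world axes, zero at the start; "moment": the same for the moment, N m; "gripper_width": finger opening in m; "gripper_force": force on a finger pad.
Only numpy, scipy, OpenCV 4.12 (cv2) and the standard library are available. Lean on these libraries where they do the work, as an engineer would, in place of code of your own. Each camera call takes 0.05 s, during which the arm holds its last target. There are 200 camera calls.

## Task

Walk the heavy aluminium die block round by pushing at its corners, as many times as it needs, until the face with the two bores (yellow stripe along its top edge) looks straight at the dark steel fence while the block still stands at least two fingers' width clear of the fence; then push it forward until that face lies flush against the fence, between the two red marks. Only push it with the outside of the fingers: do not lift or tip the block, leave the brass stud on its top alone, and do not disturb the other things on the bench. Finish with the block at rest and the robot clear of it.

Things in the scene. Friction and masses are not known exactly. Their poses are not given: they have to be found in the camera images.
- block: loose die block, cast aluminium, 90 mm (x) by 130 mm (y) by 48 mm tall, about 1.6 kg, on a central foot pad 66 by 84 mm, 4 mm high. Origin: centre of the underside; z up; +x points out of the bored face, beside which a yellow stripe runs on top. Starts turned 57 to 126 degrees anticlockwise from facing the fence, its centre 130 to 170 mm before it. Slides with dry friction, 5 to 15 N
- bored_face (a point): centre of the block's bored face, fixed to the block: 45 mm along the block's +x from its origin, 25 mm above its underside; same axes as the block
- stud: short brass stud fixed upright on the centre of the block's top, 22 mm diameter, 16 mm tall (its top is 64 mm above the bench); origin at the centre of its foot. Not to be touched
- fence: dark steel bar fixed to the bench beyond the block, 360 mm long (y), 30 thick, 45 tall. Origin on the bench, in the flat face that looks at the robot, midway along it. +x points into the bar, away from the robot (the block faces the fence when its +x agrees with this); +y along the face, to the left. Two red marks across its top at y = +100 and -100 mm: the block belongs between them
- bay (a point): point on the fence's flat face midway between the red marks, 25 mm above the bench; same axes as the fence
- sleeve: plain steel sleeve standing upright, 30 mm diameter, 42 mm tall, near the left end of the fence; origin at the centre of its underside. Not to be disturbed
- adapter: stepped brass adapter standing upright, 32 mm diameter at the foot, 38 mm tall, near the right end of the fence; origin at the centre of its underside. Not to be disturbed
- injector: fuel injector lying flat on the right of the bench, about 170 mm long, 26 mm thick, steel with a black plug end; origin under its middle. Not to be disturbed
- wrench: steel wrench, about 160 mm long, lying on the left of the bench; origin under its middle. Not to be disturbed
- screwdriver: red-handled screwdriver, about 190 mm long, lying on the right of the bench, nearer the robot; origin under its middle. Not to be disturbed
- mug: white mug, 80 mm across, 90 mm tall, at the left; origin at the centre of its underside. Not to be disturbed
- spray: can with a blue label, 56 mm diameter, 150 mm tall, at the far right; origin at the centre of its underside. Not to be disturbed
Not all that is in view belongs to the job. What is shaped like the block but orange or pink is not meant.

How it is judged (in metres and radians):
On the way:
1. the block faces the fence (bored face within 0.2 rad of parallel) while that face is still more than 20 mm clear of it (angle between the x axis of block and the x axis of fence, either way round below 0.2 rad and x of bay in the frame of block above 0 m and x of bored_face in the frame of bay below -0.02 m), for 0.2 s.
At the end, for the whole second after the job is handed in: the bored face lies against the fence (centre of the face within 6 mm of it, parallel within 0.05 rad), its middle within 40 mm of the midpoint between the red marks, the block flat on the bench and at rest, the robot clear (x of bored_face in the frame of bay between -0.006 and 0.006 m and y of bored_face in the frame of bay between -0.04 and 0.04 m and angle between the x axis of block and the x axis of fence, either way round below 0.05 rad and x of bay in the frame of block above 0 m and angle between block's own z axis and vertical below 0.05 rad and height (world z) of block below 0.004 m and linear speed of block below 0.01 m/s); the robot touches nothing.
It fails at once if the block is lifted off the bench (height (world z) of block above 0.012 m).
It fails at once if the block is tipped (angle between block's own z axis and vertical above 0.2 rad).
It fails at once if the fingers handle the brass stud (contact force between the fingers and stud above 2 N).
It fails at once if another thing on the bench is disturbed (moved more than 20 mm) (distance of any of sleeve, adapter, injector, wrench, screwdriver, mug, spray from where it was at the start of the episode above 0.02 m).
It also fails if it takes over 58 s, if anything falls off the work surface, if the arm or the gripper's body presses on something with over 40 N, if the wrist force passes 120 N, or if a joint passes its speed limit or range.

## Working session

There is one attempt and no reset: what is moved stays moved. The work goes in short steps, Python scripts to look and compute and a tool call to move; the robot and the scene stay as the last step left them, time stands still between calls to the robot, and variables do not carry over. Pictures are saved under pics/ and viewed, at most 10 in all, crops included, and the job is handed in when it is done.

Besides the shell and the picture viewer there is one more tool, called after "Emit:" as name(argument=value, ...), one argument or row to a line, values as JSON. jog_arm: Moves the arm, as the interface text tells. Its arguments: {"type":"object","properties":{"travel":{"type":"array"},"dr":{"type":"array"},"claw":{"type":"array"},"newtons":{"type":"number"}},"required":["travel","dr","claw"]}

```bash
mkdir -p pics; cat > h.py <<'E'
from plant import r
import numpy as np, cv2
from scipy.spatial.transform import Rotation as R
def cap(n,f=None):
    c=r.capture(n)
    if f: cv2.imwrite('pics/'+f,c['pixels'][...,::-1])
    return c
def cloud(c):
    z=c['range_z']; v,u=np.mgrid[:480,:640]
    p=np.stack([(u-c['cx'])/c['fx']*z,-(v-c['cy'])/c['fy']*z,-z],-1)
    a=np.array(c['attitude'])
    M=a if a.shape==(3,3) else (R.from_quat(a).as_matrix() if a.size==4 else R.from_euler('xyz',a,degrees=True).as_matrix())
    return p@M.T+np.array(c['position'])
E
python3 - <<'E'
from h import *
s=r.get_state(); print(s)
for n in ('top','scene'):
    c=cap(n,n+'0.png'); print({k:v for k,v in c.items() if k not in('pixels','range_z')})
    P=cloud(c)
    for o in ['block','stud','fence','sleeve','adapter','injector','wrench','screwdriver','mug','spray']:
        for d in r.regions_of(o,n)[:2]:
            m=d['pixels']&(c['range_z']>0); print(n,o,round(d['conf'],2),np.round(d['extent']),np.round(np.median(P[m],0),3) if m.any() else '')
E
```

```text
{'time_s': 0.0, 'joints': array([ 8.51473654e+01,  2.05915927e+01,  6.33676408e-01, -1.87636776e-02,
       -7.01360874e+01, -1.65064898e+01]), 'qd': array([-0.10043078,  0.04920055,  0.05337341, -0.0554896 , -0.00563063,
       -0.04740325]), 'joint_torque': array([-1.60184412e-03, -5.82725644e+01,  2.93060732e+01,  6.99739739e+00,
        6.95276249e-03, -1.65095321e-04]), 'tcp_pos': array([0.24568905, 0.62811777, 0.19422448]), 'eef_rot': array([ 1.79904858e+02, -9.79902198e-03, -2.13655064e+01]), 'contact_force': array([ 0.0958634 ,  0.16222226, -0.09185732]), 'moment': array([0.03648529, 0.0035306 , 0.07290389]), 'gripper_force': 0.0, 'gripper_width': 0.08758682898934173}
{'fx': 584.1310845743886, 'fy': 584.1310845743886, 'cx': 319.46600377914297, 'cy': 244.07784057885533, 'position': array([ 0.36431805, -0.01800355,  1.69245433]), 'attitude': array([  6.64921039,  -0.81398106, -91.72238134])}
top block 0.98 [308. 223. 350. 279.] [ 0.532 -0.076  0.047]
top block 0.82 [322. 295. 368. 344.] [ 0.338 -0.114  0.048]
top stud 0.58 [341. 321. 351. 325.] [ 0.338 -0.114  0.062]
top stud 0
[... 785 characters left out ...]
64.] [0.381 0.113 0.046]
scene block 0.8 [350. 191. 379. 225.] [ 0.358 -0.086  0.046]
scene fence 0.59 [213. 226. 320. 326.] [0.724 0.017 0.032]
scene sleeve 0.66 [335. 305. 352. 328.] [0.665 0.216 0.029]
scene adapter 0.55 [228. 203. 242. 218.] [ 0.673 -0.295  0.017]
scene injector 0.63 [441. 320. 523. 383.] [0.469 0.439 0.005]
scene injector 0.3 [289. 209. 342. 256.] [ 0.55  -0.057  0.045]
scene wrench 0.58 [441. 321. 523. 380.] [0.469 0.434 0.006]
scene screwdriver 0.69 [273. 161. 301. 172.] [ 0.397 -0.461  0.016]
scene mug 0.87 [416. 338. 481. 399.] [0.607 0.43  0.054]
scene mug 0.3 [208. 144. 230. 195.] [ 0.649 -0.446  0.085]
scene spray 0.75 [206. 145. 228. 193.] [ 0.649 -0.446  0.087]
```

```bash
python3 -c "
import cv2
a=cv2.imread('pics/top0.png');cv2.imwrite('pics/c0.png',cv2.resize(a[150:360,210:490],None,fx=2.8,fy=2.8,interpolation=cv2.INTER_CUBIC))"
```

```text
(no output)
```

View pics/c0.png

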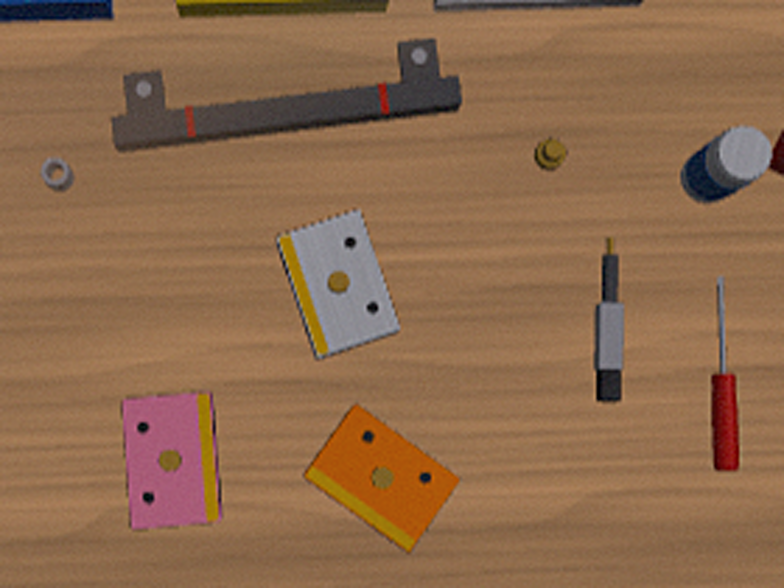

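View pics/scene0.png

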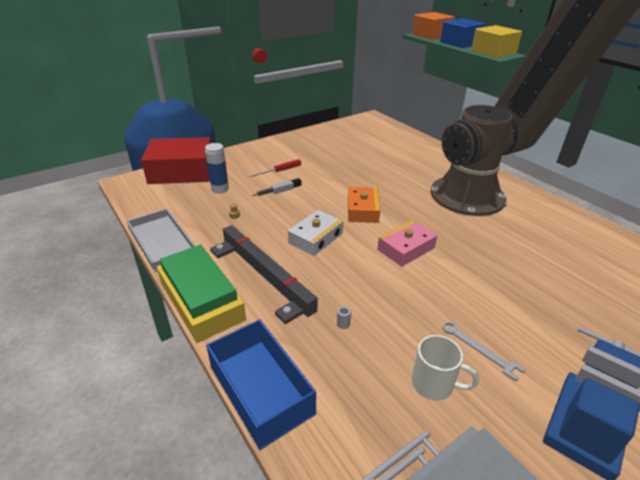

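The bored face of the grey block (crop 338,283) looks left, with its stripe at (300,295). The fence lies ahead at crop (290,110), slightly turned. The orange and pink blocks are decoys, nearer the robot.

```bash
cat >> h.py <<'E'
def top_rect(P,C,near,rad,zlo,zhi):
    m=(P[...,2]>zlo)&(P[...,2]<zhi)&(np.linalg.norm(P[...,:2]-near,axis=-1)<rad)
    return m
def block(near,n='top',f=None):
    c=cap(n,f); P=cloud(c); C=c['pixels'].astype(int)
    m=top_rect(P,C,near,.1,.040,.056)
    k,l,st,ct=cv2.connectedComponentsWithStats(m.astype(np.uint8)); i=1+np.argmax(st[1:,4]); m=l==i
    # block's top: exact plane z=.048 by ray intersection is covered by depth; rectangle fit
    q=P[m][:,:2]; (cx,cy),(w,h),a=cv2.minAreaRect((q*1000).astype(np.float32))
    yel=m&(C[...,0]-C[...,2]>60)&(C[...,1]-C[...,2]>40)
    ctr=np.array([cx,cy])/1000
    # keep stripe, not stud
    Y=P[yel][:,:2]; Y=Y[np.linalg.norm(Y-ctr,axis=1)>.025]
    d=Y.mean(0)-ctr; g=np.degrees(np.arctan2(d[1],d[0]))
    cand=a+90*np.arange(-4,5); yaw=cand[np.argmin(abs((cand-g+180)%360-180))]
    return ctr,(yaw+180)%360-180,(w,h),g,q.mean(0)
def fence():
    c=cap('top'); P=cloud(c)
    d=r.regions_of('fence','top')[0]; m=d['pixels']&(P[...,2]>.038)&(P[...,2]<.052)
    q=P[m][:,:2]; (cx,cy),wh,a=cv2.minAreaRect((q*1000).astype(np.float32))
    C=c['pixels'].astype(int); red=m&(C[...,0]-C[...,1]>50)
    return np.array([cx,cy])/1000,wh,a,P[red],q
E
python3 - <<'E'
from h import *
np.set_printoptions(precision=4,suppress=True)
print(block(np.array([.532,-.076])))
c,wh,a,red,q=fence(); print(c,wh,a)
k=red[:,1]>red[:,1].mean(); print(np.median(red[k],0),np.median(red[~k],0),len(red))
# near-edge line: min x per y bin
b=[(y,q[abs(q[:,1]-y)<.003][:,0].min(),q[abs(q[:,1]-y)<.003][:,0].max()) for y in np.arange(-.18,.12,.03)]; print(np.array(b))
# per-object
E
```

```text
(array([ 0.5346, -0.0772]), np.float64(107.075927734375), (130.6060791015625, 90.21005249023438), np.float64(105.22953347745306), array([ 0.5337, -0.0772]))
[ 0.7147 -0.0317] (32.60445022583008, 356.5157470703125) 5.281966686248779
[0.7073 0.0674 0.0459] [ 0.7237 -0.1307  0.0461] 50
[[-0.18    0.7143  0.7433]
 [-0.15    0.7102  0.7389]
 [-0.12    0.7094  0.7371]
 [-0.09    0.706   0.7355]
 [-0.06    0.7037  0.7321]
 [-0.03    0.6994  0.7283]
 [ 0.      0.6967  0.7232]
 [ 0.03    0.6948  0.7241]
 [ 0.06    0.691   0.721 ]
 [ 0.09    0.6882  0.7155]]
```

```bash
cat >> h.py <<'E'
def plan(poses,base=None):
    """world (x,y,z,yaw) targets -> travel, dr rows from the present pose"""
    s=r.get_state()
    p0=s['tcp_pos'] if base is None else np.array(base[:3]); R0=R.from_euler('xyz',s['eef_rot'],degrees=True) if base is None else R.from_euler('xyz',[180,0,base[3]],degrees=True)
    T=[];D=[]
    for x,y,z,w in poses:
        T.append([round(float(v),3) for v in R0.inv().apply(np.array([x,y,z])-p0)/.5])
        D.append([round(float(v),4) for v in np.degrees((R0.inv()*R.from_euler('xyz',[180,0,w],degrees=True)).as_rotvec())/360])
    print(T);print(D)
def inblock(c,yaw,x,y):
    a=np.radians(yaw); return c+np.array([np.cos(a)*x-np.sin(a)*y,np.sin(a)*x+np.cos(a)*y])
E
python3 - <<'E'
from h import *
A=np.array([.246,.629]);B=np.array([.520,-.165])
w=[]
for t in np.linspace(.1,.5,5): # first half
    w.append((*(A+(B-A)*t),.195,-21.4-10*t*10/5))
mid=A+(B-A)*.56
plan([(A[0]+.1,A[1]-.1,.195,-30),(.45,.38,.195,-42),(*mid,.195,-73)])
plan([(.45,.0,.16,-73),(*B,.16,-73),(*B,.014,-73)],base=(*mid,.195,-73)); print(mid)
E
```

```text
[[0.259, 0.113, 0.0], [0.561, 0.314, 0.0], [0.61, 0.716, 0.0]]
[[-0.0, -0.0, 0.024], [-0.0, -0.0, 0.0573], [-0.0, -0.0, 0.1434]]
[[0.382, 0.011, 0.07], [0.739, -0.026, 0.07], [0.739, -0.026, 0.362]]
[[0.0, 0.0, 0.0], [0.0, 0.0, 0.0], [0.0, 0.0, 0.0]]
[0.39944 0.18436]
```

Emit:
jog_arm(
  travel=[
    [0.259, 0.113, 0],
    [0.259, 0.113, 0],
    [0.561, 0.314, 0],
    [0.561, 0.314, 0],
    [0.561, 0.314, 0],
    [0.61, 0.716, 0],
    [0.61, 0.716, 0],
    [0.61, 0.716, 0],
    [0.61, 0.716, 0],
    [0.61, 0.716, 0],
  ],
  dr=[
    [0, 0, 0.024],
    [0, 0, 0.024],
    [0, 0, 0.0573],
    [0, 0, 0.0573],
    [0, 0, 0.0573],
    [0, 0, 0.1434],
    [0, 0, 0.1434],
    [0, 0, 0.1434],
    [0, 0, 0.1434],
    [0, 0, 0.1434],
  ],
  claw=[0, 0, 0, 0, 0, 0, 0, 0, 0, 0],
)

```text
time_s: 2.5
tcp_pos: [0.3996, 0.1833, 0.1959]
eef_rot: [-179.9, 0.1, -73.0]
contact_force: [0.6, 1.3, 0.0]
gripper_width: 0.0005
gripper_force: 0.0
```

```bash
python3 - <<'E'
from h import *
B=np.array([.520,-.165]); s=r.get_state(); print(s['tcp_pos'],s['eef_rot'],s['gripper_width'],s['joints'],s['qd'])
plan([(.45,.0,.16,-73),(*B,.16,-73),(*B,.014,-73)])
E
```

```text
[0.39960791 0.18333871 0.195893  ] [-1.79905962e+02  5.67031567e-02 -7.29945601e+01] 0.0005433511371720653 [ 5.05150051e+01 -2.47774084e+00 -2.72861636e+01  5.11316564e-03
 -6.50818650e+01 -3.35117616e+01] [ 1.21398709  2.25892013  1.95462771  0.27062358  0.52093347 -0.73274029]
[[0.38, 0.011, 0.071], [0.737, -0.026, 0.071], [0.737, -0.026, 0.363]]
[[-0.0003, 0.0002, 0.0], [-0.0003, 0.0002, 0.0], [-0.0003, 0.0002, 0.0]]
```

Emit:
jog_arm(
  travel=[
    [0.38, 0.011, 0.07],
    [0.38, 0.011, 0.07],
    [0.38, 0.011, 0.07],
    [0.739, -0.026, 0.07],
    [0.739, -0.026, 0.07],
    [0.739, -0.026, 0.07],
    [0.739, -0.026, 0.362],
    [0.739, -0.026, 0.362],
    [0.739, -0.026, 0.362],
    [0.739, -0.026, 0.362],
  ],
  dr=[
    [0, 0, 0],
    [0, 0, 0],
    [0, 0, 0],
    [0, 0, 0],
    [0, 0, 0],
    [0, 0, 0],
    [0, 0, 0],
    [0, 0, 0],
    [0, 0, 0],
    [0, 0, 0],
  ],
  claw=[0, 0, 0, 0, 0, 0, 0, 0, 0, 0],
)

```text
time_s: 3.75
tcp_pos: [0.5197, -0.1649, 0.0118]
eef_rot: [179.7, 0.1, -72.9]
contact_force: [1.1, -0.3, 0.6]
gripper_width: 0.0011
gripper_force: 0.0
```

```bash
cat > p.py <<'E'
from h import *
s=r.get_state(); print(s['tcp_pos'],s['eef_rot'],s['joints'].round(),s['contact_force'])
cap('scene','s1.png')
a=cv2.imread('pics/s1.png');cv2.imwrite('pics/c1.png',cv2.resize(a[130:300,220:440],None,fx=3,fy=3))
c0=np.array([.5346,-.0772]);y0=107.1
# stage 0: approach to contact; then rotate about COR
cor=inblock(c0,y0,0,-.022)
base=(*s['tcp_pos'],-73)
for gap,ths in ((0,None),):
    w=[(*inblock(c0,y0,-.0545-.010,.040),.014,y0-180),(*inblock(c0,y0,-.0545,.040),.014,y0-180)]
    for th in np.arange(5,41,5):
        c=cor+R.from_euler('z',-th,degrees=True).as_matrix()[:2,:2]@(c0-cor)
        w.append((*inblock(c,y0-th,-.0545,.040),.014,y0-th-180))
    print(np.round(w[-1],4)); plan(w)
E
python3 p.py
```

```text
[ 0.51969675 -0.16494287  0.01181186] [ 1.79747669e+02  5.94966507e-02 -7.29011132e+01] [  3.  20. -28.   0. -42.  14.] [ 1.07993216 -0.30042387  0.55665817]
[ 4.773e-01 -9.680e-02  1.400e-02 -1.129e+02]
[[-0.031, 0.002, -0.001], [-0.051, 0.002, -0.001], [-0.062, 0.011, -0.001], [-0.074, 0.019, -0.001], [-0.087, 0.026, -0.001], [-0.1, 0.032, -0.001], [-0.113, 0.037, -0.001], [-0.127, 0.04, -0.001], [-0.142, 0.042, -0.001], [-0.156, 0.043, -0.001]]
[[0.0003, 0.0, 0.0], [0.0003, 0.0, 0.0], [0.0003, 0.0, 0.0139], [0.0003, -0.0, 0.0278], [0.0003, -0.0, 0.0417], [0.0003, -0.0, 0.0556], [0.0003, -0.0, 0.0695], [0.0003, -0.0001, 0.0834], [0.0003, -0.0001, 0.0973], [0.0003, -0.0001, 0.1111]]
```

View pics/c1.png

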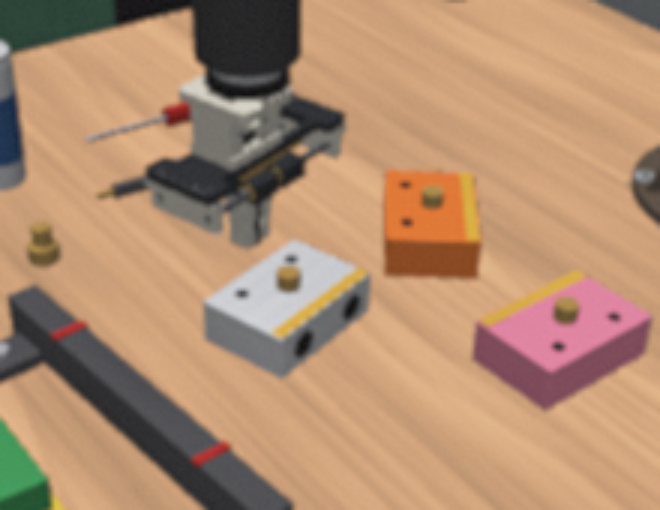

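The closed fingers stand behind the plain face of the block (finger at crop 250,215), clear of the orange decoy and with the body above stud height. I'll push now.

Emit:
jog_arm(
  travel=[
    [-0.031, 0.002, -0.001],
    [-0.051, 0.002, -0.001],
    [-0.062, 0.011, -0.001],
    [-0.074, 0.019, -0.001],
    [-0.087, 0.026, -0.001],
    [-0.1, 0.032, -0.001],
    [-0.113, 0.037, -0.001],
    [-0.127, 0.04, -0.001],
    [-0.142, 0.042, -0.001],
    [-0.156, 0.043, -0.001],
  ],
  dr=[
    [0, 0, 0],
    [0, 0, 0],
    [0, 0, 0.0139],
    [0, 0, 0.0278],
    [0, 0, 0.0417],
    [0, 0, 0.0556],
    [0, 0, 0.0695],
    [0, 0, 0.0834],
    [0, 0, 0.0973],
    [0, 0, 0.1111],
  ],
  claw=[0, 0, 0, 0, 0, 0, 0, 0, 0, 0],
)

```text
time_s: 5.05
tcp_pos: [0.4788, -0.0965, 0.0169]
eef_rot: [-179.7, 0.1, -113.0]
contact_force: [2.3, -3.6, 6.0]
gripper_width: 0.0005
gripper_force: 2.9
```

```bash
python3 - <<'E'
from h import *
s=r.get_state(); print(s['tcp_pos'],s['eef_rot'],s['joints'].round(),s['contact_force'])
print(block(np.array([.54,-.07]),f='t2.png'))
a=cv2.imread('pics/t2.png');cv2.imwrite('pics/c2.png',cv2.resize(a[190:310,260:420],None,fx=4,fy=4))
E
```

```text
[ 0.47883519 -0.09647728  0.01687554] [-1.79723851e+02  1.07330236e-01 -1.13039665e+02] [ 12.  14. -36.   0. -40. -35.] [ 2.31128329 -3.5676988   5.98865367]
(array([ 0.5785116 , -0.06373122]), np.float64(106.07044219970703), (38.33681869506836, 88.74214172363281), np.float64(104.55031278719046), array([ 0.57904954, -0.0598998 ]))
```

View pics/c2.png

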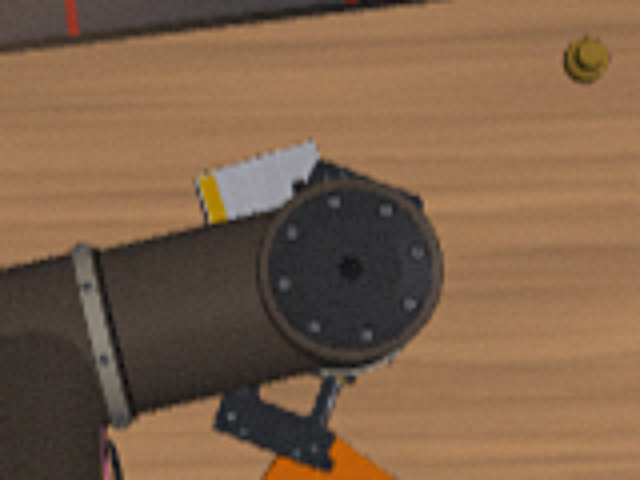

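```bash
python3 - <<'E'
from h import *
s=r.get_state(); print(s['contact_force'],s['moment'])
print(block(np.array([.54,-.07]),'scene','s3.png'))
a=cv2.imread('pics/s3.png');cv2.imwrite('pics/c3.png',cv2.resize(a[130:300,250:450],None,fx=3.5,fy=3.5))
E
```

```text
[ 0.11404891 -0.52455394  6.08936014] [-0.1234149  -0.09139805  0.01273838]
(array([ 0.53556287, -0.07378455]), np.float64(107.72561264038086), (137.1802520751953, 93.68702697753906), np.float64(104.20458217969961), array([ 0.54155002, -0.06841289]))
```

View pics/c3.png

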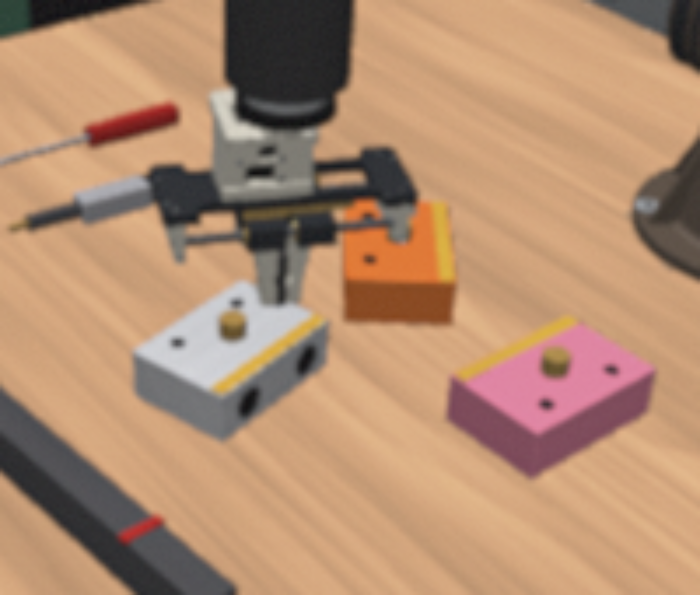

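```bash
python3 - <<'E'
from h import *
c=r.capture('scene'); M=R.from_euler('xyz',c['attitude'],degrees=True).as_matrix()
P=cloud(c)
def pr(p):
    q=M.T@(np.array(p)-c['position']); return c['cx']+c['fx']*q[0]/-q[2], c['cy']-c['fy']*q[1]/-q[2]
for z in (.017,.03,.048): print(z,pr((.4788,-.0965,z)))
c0=np.array([.5346,-.0772])
for x,y in((-.045,.065),(.045,.065),(.045,-.065),(-.045,-.065)): print(pr((*inblock(c0,107.1,x,y),.048)))
for v in range(190,226,3): print(v,P[v,331].round(3),P[v,345].round(3),c['pixels'][v,331])
s=r.get_state(); print(s['tcp_pos'],s['contact_force'],s['time_s'])
E
```

```text
0.017 (np.float64(328.6179481001155), np.float64(224.22338654382014))
0.03 (np.float64(328.7355573243148), np.float64(220.41360506882802))
0.048 (np.float64(328.90085754511256), np.float64(215.0589424282522))
(np.float64(318.06072406272824), np.float64(208.78514274859594))
(np.float64(343.98119599223725), np.float64(220.19354409424264))
(np.float64(314.1881936197102), np.float64(242.72275152484596))
(np.float64(287.49991071242454), np.float64(229.6247766512372))
190 [ 0.492 -0.073  0.144] [ 0.306 -0.245 -0.001] [106  86  54]
193 [ 0.494 -0.07   0.137] [ 0.463 -0.051  0.137] [48 49 52]
196 [ 0.499 -0.063  0.134] [ 0.466 -0.047  0.13 ] [42 43 48]
199 [ 0.502 -0.059  0.128] [ 0.467 -0.045  0.123] [64 63 60]
202 [ 0.478 -0.09   0.093] [ 0.35  -0.187 -0.002] [81 79 76]
205 [ 0.482 -0.084  0.089] [ 0.36  -0.174 -0.002] [57 56 54]
208 [ 0.482 -0.084  0.079] [ 0.369 -0.162 -0.003] [76 74 69]
211 [ 0.48  -0.086  0.068] [ 0.384 -0.144  0.001] [97 94 89]
214 [ 0.48  -0.086  0.058] [ 0.392 -0.133 -0.001] [73 72 67]
217 [ 0.481 -0.084  0.049] [ 0.401 -0.121 -0.002] [168 169 173]
220 [ 0.488 -0.074  0.048] [ 0.412 -0.107 -0.   ] [201 201 205]
223 [ 0.495 -0.064  0.046] [ 0.419 -0.097 -0.002] [202 204 208]
[ 0.47860085 -0.09599238  0.01686557] [-1.49341424  1.18150179  7.8917193 ] 5.2
```

The fingertips are resting on the block's top, at z of about 0.05. They sit well above the reported TCP, so I'll lift off and measure where the real finger ends are, both open and shut.

Emit:
jog_arm(
  travel=[
    [0, 0, -0.1],
    [0, 0, -0.2],
    [0, 0, -0.2],
    [0, 0, -0.2],
    [0, 0, -0.2],
    [0, 0, -0.2],
    [0, 0, -0.2],
    [0, 0, -0.2],
    [0, 0, -0.2],
    [0, 0, -0.2],
  ],
  dr=[
    [0, 0, 0],
    [0, 0, 0],
    [0, 0, 0],
    [0, 0, 0],
    [0, 0, 0],
    [0, 0, 0],
    [0, 0, 0],
    [0, 0, 0],
    [0, 0, 0],
    [0, 0, 0],
  ],
  claw=[0, 0, 0, 0, 0, 0, 0, 0, 0, 0],
)

```text
time_s: 6.45
tcp_pos: [0.4767, -0.0971, 0.1146]
eef_rot: [180.0, -0.0, -113.0]
contact_force: [-0.4, 0.4, -0.3]
gripper_width: 0.0003
gripper_force: 0.0
```

```bash
cat > tip.py <<'E'
from h import *
s=r.get_state(); t=s['tcp_pos']; print(t,s['eef_rot'],s['contact_force'],s['gripper_width'])
c=cap('scene'); P=cloud(c)
Rt=R.from_euler('xyz',s['eef_rot'],degrees=True)
L=Rt.inv().apply((P.reshape(-1,3)-t)); 
m=(np.abs(L[:,0])<.05)&(np.abs(L[:,1])<.12)&(P.reshape(-1,3)[:,2]>.068)&(L[:,2]>-.1)&(c['range_z'].ravel()>0)
L=L[m]
for a in np.arange(-.1,.04,.008):
    k=L[(L[:,2]>=a)&(L[:,2]<a+.008)]
    if len(k): print(round(a,3),len(k),'x',k[:,0].min().round(3),k[:,0].max().round(3),'y',k[:,1].min().round(3),k[:,1].max().round(3))
print(block(np.array([.54,-.07])))
E
python3 tip.py
```

```text
[ 0.47671389 -0.09714311  0.11464741] [ 1.79999964e+02 -3.43619655e-04 -1.12982240e+02] [-0.38545735  0.37899796 -0.27165641] 0.0003498866262513021
-0.1 27 x -0.042 0.032 y -0.088 0.09
-0.092 15 x -0.017 -0.011 y -0.032 0.021
-0.084 43 x -0.016 0.001 y -0.021 0.022
-0.076 50 x -0.016 0.006 y -0.02 0.019
-0.068 39 x -0.016 0.008 y -0.019 0.019
-0.06 39 x -0.018 0.001 y -0.018 0.018
-0.052 38 x -0.016 0.009 y -0.016 0.015
-0.044 39 x -0.016 0.009 y -0.016 0.014
-0.036 16 x -0.015 -0.005 y -0.016 0.016
(array([ 0.58564624, -0.0618648 ]), np.float64(105.9303789138794), (24.313764572143555, 89.21426391601562), np.float64(103.5360659448863), array([ 0.58601891, -0.06011193]))
```

```bash
python3 - <<'E'
from h import *
B=inblock(np.array([.5346,-.0772]),107.1,-.085,.04); print(B)
plan([(*B,.115,-73),(*B,.020,-73)],base=(.4767,-.0971,.1146,-113))
E
```

```text
[ 0.52136171 -0.17020402]
[[0.1, -0.139, -0.001], [0.1, -0.139, 0.189]]
[[0.0, 0.0, -0.1111], [0.0, 0.0, -0.1111]]
```

Emit:
jog_arm(
  travel=[
    [0.1, -0.139, 0],
    [0.1, -0.139, 0],
    [0.1, -0.139, 0],
    [0.1, -0.139, 0],
    [0.1, -0.139, 0.1],
    [0.1, -0.139, 0.189],
    [0.1, -0.139, 0.22],
    [0.1, -0.139, 0.24],
    [0.1, -0.139, 0.26],
    [0.1, -0.139, 0.26],
  ],
  dr=[
    [0, 0, -0.1111],
    [0, 0, -0.1111],
    [0, 0, -0.1111],
    [0, 0, -0.1111],
    [0, 0, -0.1111],
    [0, 0, -0.1111],
    [0, 0, -0.1111],
    [0, 0, -0.1111],
    [0, 0, -0.1111],
    [0, 0, -0.1111],
  ],
  claw=[0, 0, 0, 0, 0, 0, 0, 0, 0, 0],
)

```text
time_s: 7.8
tcp_pos: [0.5214, -0.1703, -0.0151]
eef_rot: [-180.0, -0.0, -73.0]
contact_force: [0.6, -0.4, 0.3]
gripper_width: 0.0001
gripper_force: 0.0
```

```bash
cat > tip2.py <<'E'
from h import *
s=r.get_state(); t=s['tcp_pos']; print(t,s['eef_rot'],s['contact_force'])
c=cap('scene'); P=cloud(c).reshape(-1,3)
L=R.from_euler('xyz',s['eef_rot'],degrees=True).inv().apply(P-t)
m=(np.abs(L[:,0])<.025)&(np.abs(L[:,1])<.025)&(P[:,2]>.006)&(P[:,2]<.075)&(c['range_z'].ravel()>0)
L=L[m];W=P[m]
for a in np.arange(0,.08,.01):
    k=(W[:,2]>=a)&(W[:,2]<a+.01)
    if k.any(): print(round(a,3),k.sum(),'x',L[k,0].min().round(3),L[k,0].max().round(3),'y',L[k,1].min().round(3),L[k,1].max().round(3))
print(block(np.array([.54,-.07])))
E
python3 tip2.py
```

```text
[ 0.521375   -0.17025902 -0.01514776] [-1.79986170e+02 -5.71288016e-03 -7.29797994e+01] [ 0.64388837 -0.43292598  0.26674486]
0.01 7 x -0.012 -0.011 y -0.016 0.011
0.02 39 x -0.015 0.007 y -0.02 0.014
0.03 40 x -0.014 0.008 y -0.021 0.018
0.04 37 x -0.014 0.009 y -0.02 0.016
0.05 33 x -0.015 0.002 y -0.022 0.018
0.06 15 x -0.015 -0.001 y -0.024 -0.01
0.07 1 x -0.011 -0.011 y -0.019 -0.019
(array([ 0.48687134, -0.08930782]), np.float64(104.05783748626709), (31.883398056030273, 89.55691528320312), np.float64(102.51559894305251), array([ 0.48380936, -0.08528035]))
```

```bash
cat >> h.py <<'E'
from scipy.optimize import minimize
def fit(near,yaw0,f=None):
    """known 90x130 top rectangle fitted to top-face points of both cameras; stripe checks which end is +x"""
    Q=[]
    for n in('top','scene'):
        c=cap(n,f and n[0]+f); P=cloud(c); C=c['pixels'].astype(int)
        m=(P[...,2]>.043)&(P[...,2]<.053)&(np.linalg.norm(P[...,:2]-near,axis=-1)<.1)
        bright=(C.min(-1)>110)|((C[...,0]-C[...,2]>60)&(C[...,1]-C[...,2]>50))
        m=cv2.morphologyEx((m&bright).astype(np.uint8),cv2.MORPH_OPEN,np.ones((3,3)))>0
        q=P[m][:,:2]; Q.append(q)
    L=[]
    def cost(v,full=False):
        a=np.radians(v[2]*100); e=0
        for q in Q:
            d=q-v[:2]; x=abs(d[:,0]*np.cos(a)+d[:,1]*np.sin(a)); y=abs(-d[:,0]*np.sin(a)+d[:,1]*np.cos(a))
            o=np.maximum(x-.0445,0)**2+np.maximum(y-.0645,0)**2; e+=o.sum()*1e6/max(len(q),1)
        return e
    best=min((minimize(cost,[near[0]+i,near[1]+j,(yaw0+k)/100],method='Nelder-Mead',options=dict(xatol=1e-5,fatol=1e-6,initial_simplex=np.array([near[0]+i,near[1]+j,(yaw0+k)/100])+np.vstack([np.zeros(3),np.diag([.01,.01,.08])]))) for i,j,k in((0,0,0),(.01,0,8),(0,.01,-8))),key=lambda o:o.fun)
    return best.x[:2],best.x[2]*100,best.fun,[len(q) for q in Q]
FO=np.array([.6995,-.033]);FY=4.9
def rep(c,y):
    d=R.from_euler('z',-FY,degrees=True).apply([c[0]-FO[0],c[1]-FO[1],0]); print('block in fence: x %.4f y %.4f yaw %.2f'%(d[0],d[1],y-FY))
E
python3 - <<'E'
from h import *
f=fit(np.array([.535,-.076]),107); print(f); rep(f[0],f[1])
E
```

```text
(array([ 0.5357769 , -0.07551541]), np.float64(106.17017422985865), np.float64(0.0780945749759269), [124, 870])
block in fence: x -0.1668 y -0.0284 yaw 101.27
```

```bash
cat > p.py <<'E'
from h import *
c0=np.array([.5357,-.0758]);y0=106.5
cor=inblock(c0,y0,0,-.022); w=[]
for th in [0,0]+list(np.arange(5,41,5)):
    c=cor+R.from_euler('z',-th,degrees=True).as_matrix()[:2,:2]@(c0-cor)
    w.append((*inblock(c,y0-th,-.045-.0105,.040),-.015,y0-th-180))
plan(w,base=(.5214,-.1702,-.015,-73)); print(np.round(w[-1],4),c)
E
python3 p.py
```

```text
[[-0.062, -0.002, -0.0], [-0.062, -0.002, -0.0], [-0.073, 0.008, 0.0], [-0.085, 0.016, 0.0], [-0.098, 0.023, 0.0], [-0.111, 0.028, 0.0], [-0.125, 0.033, 0.0], [-0.139, 0.037, 0.0], [-0.153, 0.039, 0.0], [-0.168, 0.04, 0.0]]
[[-0.0, -0.0, 0.0014], [-0.0, -0.0, 0.0014], [-0.0, -0.0, 0.0153], [0.0, -0.0, 0.0292], [-0.0, -0.0, 0.0431], [-0.0, -0.0, 0.0569], [-0.0, -0.0, 0.0708], [-0.0, -0.0, 0.0847], [0.0, -0.0, 0.0986], [-0.0, -0.0, 0.1125]]
[ 4.778e-01 -9.570e-02 -1.500e-02 -1.135e+02] [ 0.53661871 -0.06077918]
```

Emit:
jog_arm(
  travel=[
    [-0.042, -0.002, 0],
    [-0.062, -0.002, 0],
    [-0.073, 0.008, 0],
    [-0.085, 0.016, 0],
    [-0.098, 0.023, 0],
    [-0.111, 0.028, 0],
    [-0.125, 0.033, 0],
    [-0.139, 0.037, 0],
    [-0.153, 0.039, 0],
    [-0.168, 0.04, 0],
  ],
  dr=[
    [0, 0, 0.0014],
    [0, 0, 0.0014],
    [0, 0, 0.0153],
    [0, 0, 0.0292],
    [0, 0, 0.0431],
    [0, 0, 0.0569],
    [0, 0, 0.0708],
    [0, 0, 0.0847],
    [0, 0, 0.0986],
    [0, 0, 0.1125],
  ],
  claw=[0, 0, 0, 0, 0, 0, 0, 0, 0, 0],
)

```text
time_s: 9.25
tcp_pos: [0.4768, -0.0963, -0.0149]
eef_rot: [180.0, -0.1, -113.6]
contact_force: [-1.5, -5.7, 3.8]
gripper_width: 0.0006
gripper_force: 2.8
```

```bash
python3 - <<'E'
from h import *
s=r.get_state(); print(s['tcp_pos'],s['eef_rot'],s['contact_force'])
f=fit(np.array([.537,-.061]),67,'4.png'); print(f); rep(f[0],f[1])
a=cv2.imread('pics/s4.png');cv2.imwrite('pics/c4.png',cv2.resize(a[130:300,250:450],None,fx=3,fy=3))
E
```

```text
[ 0.47683721 -0.09631758 -0.01486381] [ 1.79983327e+02 -5.69108980e-02 -1.13613608e+02] [-1.52675305 -5.6507072   3.80471757]
(array([ 0.53561844, -0.05838375]), np.float64(67.32114327839717), np.float64(0.1970681084818951), [69, 946])
block in fence: x -0.1655 y -0.0113 yaw 62.42
```

View pics/c4.png

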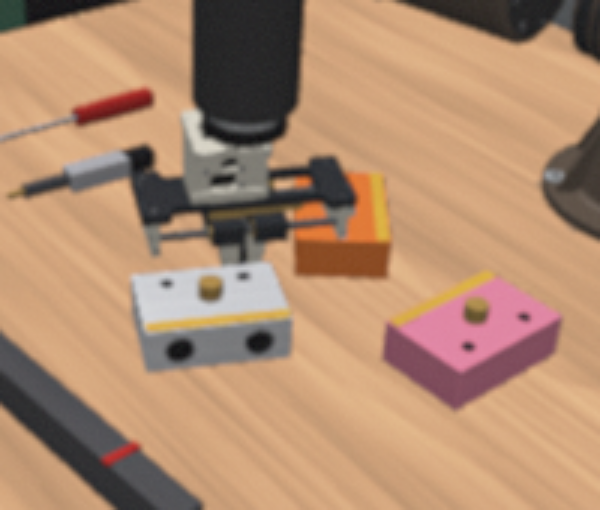

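The block has turned to 62° from the fence and stays with the fingers (block at crop 210,310). I'll continue the same arc.

```bash
cat > p.py <<'E'
from h import *
c0=np.array([.5362,-.0590]);y0=67.0
cor=inblock(c0,y0,0,-.022); w=[]
for th in np.append(np.arange(1,10)*6.5,62.1):
    c=cor+R.from_euler('z',-th,degrees=True).as_matrix()[:2,:2]@(c0-cor)
    w.append((*inblock(c,y0-th,-.045-.0105,.040),-.015,y0-th-180))
plan(w,base=(.4778,-.0957,-.015,-113.5)); print(np.round(w[-1],4),c)
E
python3 p.py
```

```text
[[-0.017, 0.013, 0.0], [-0.033, 0.023, 0.0], [-0.05, 0.032, 0.0], [-0.067, 0.038, 0.0], [-0.086, 0.042, 0.0], [-0.105, 0.044, 0.0], [-0.123, 0.044, 0.0], [-0.142, 0.042, 0.0], [-0.161, 0.038, 0.0], [-0.171, 0.035, 0.0]]
[[0.0, -0.0, 0.0167], [0.0, -0.0, 0.0347], [0.0, -0.0, 0.0528], [0.0, -0.0, 0.0708], [0.0, -0.0, 0.0889], [0.0, -0.0, 0.1069], [0.0, -0.0, 0.125], [0.0, -0.0, 0.1431], [0.0, -0.0, 0.1611], [-0.0, -0.0, 0.1711]]
[ 4.959e-01 -1.060e-02 -1.500e-02 -1.751e+02] [ 0.55457193 -0.04567649]
```

Emit:
jog_arm(
  travel=[
    [-0.017, 0.013, 0],
    [-0.033, 0.023, 0],
    [-0.05, 0.032, 0],
    [-0.067, 0.038, 0],
    [-0.086, 0.042, 0],
    [-0.105, 0.044, 0],
    [-0.123, 0.044, 0],
    [-0.142, 0.042, 0],
    [-0.161, 0.038, 0],
    [-0.171, 0.035, 0],
  ],
  dr=[
    [0, 0, 0.0167],
    [0, 0, 0.0347],
    [0, 0, 0.0528],
    [0, 0, 0.0708],
    [0, 0, 0.0889],
    [0, 0, 0.1069],
    [0, 0, 0.125],
    [0, 0, 0.1431],
    [0, 0, 0.1611],
    [0, 0, 0.1711],
  ],
  claw=[0, 0, 0, 0, 0, 0, 0, 0, 0, 0],
)

```text
time_s: 10.6
tcp_pos: [0.4935, -0.0109, -0.0157]
eef_rot: [-180.0, -0.2, -175.1]
contact_force: [-5.8, -1.2, 5.5]
gripper_width: 0.0006
gripper_force: 3.0
```

```bash
python3 - <<'E'
from h import *
s=r.get_state(); print(s['tcp_pos'],s['eef_rot'],s['contact_force'],s['joints'].round())
f=fit(np.array([.5545,-.0457]),5,'5.png'); print(f); rep(f[0],f[1])
E
```

```text
[ 0.49351942 -0.01092186 -0.01565218] [-179.96315783   -0.20993198 -175.11142826] [-5.79275104 -1.17490006  5.4985477 ] [  22.   18.  -36.   -0.  -36. -107.]
(array([ 0.55356927, -0.04285388]), np.float64(5.2428300255211555), np.float64(0.07211852267490522), [128, 985])
block in fence: x -0.1462 y 0.0026 yaw 0.34
```

```bash
python3 - <<'E'
from h import *
f=lambda x,y:(*inblock(FO,FY,x,y),-.015,FY-180)
y=.002
w=[f(-.225,.035),f(-.225,y),f(-.225,y),f(-.21,y)]+[f(x,y) for x in (-.2,-.19,-.18,-.17,-.16,-.15)]
plan(w,base=(.4959,-.0106,-.015,-175.1))
w2=[f(x,y) for x in (-.14,-.13,-.122,-.115,-.110,-.106,-.103,-.100,-.097,-.095)]
plan(w2,base=w[-1])
E
```

```text
[[0.048, -0.009, -0.0], [0.048, -0.075, -0.0], [0.048, -0.075, -0.0], [0.018, -0.075, -0.0], [-0.002, -0.075, -0.0], [-0.022, -0.075, -0.0], [-0.042, -0.075, -0.0], [-0.062, -0.075, -0.0], [-0.082, -0.075, -0.0], [-0.102, -0.075, -0.0]]
[[0.0, 0.0, 0.0], [0.0, 0.0, 0.0], [0.0, 0.0, 0.0], [0.0, 0.0, 0.0], [0.0, 0.0, 0.0], [0.0, 0.0, 0.0], [0.0, 0.0, 0.0], [0.0, 0.0, 0.0], [0.0, 0.0, 0.0], [0.0, 0.0, 0.0]]
[[-0.02, -0.0, -0.0], [-0.04, -0.0, -0.0], [-0.056, -0.0, -0.0], [-0.07, -0.0, -0.0], [-0.08, -0.0, -0.0], [-0.088, -0.0, -0.0], [-0.094, -0.0, -0.0], [-0.1, -0.0, -0.0], [-0.106, -0.0, 0.0], [-0.11, -0.0, -0.0]]
[[0.0, 0.0, 0.0], [0.0, 0.0, 0.0], [0.0, 0.0, 0.0], [0.0, 0.0, 0.0], [0.0, 0.0, 0.0], [0.0, 0.0, 0.0], [0.0, 0.0, 0.0], [0.0, 0.0, 0.0], [0.0, 0.0, 0.0], [0.0, 0.0, 0.0]]
```

Emit:
jog_arm(
  travel=[
    [0.048, -0.009, 0],
    [0.048, -0.075, 0],
    [0.048, -0.075, 0],
    [0.018, -0.075, 0],
    [-0.002, -0.075, 0],
    [-0.022, -0.075, 0],
    [-0.042, -0.075, 0],
    [-0.062, -0.075, 0],
    [-0.082, -0.075, 0],
    [-0.102, -0.075, 0],
  ],
  dr=[
    [0, 0, 0],
    [0, 0, 0],
    [0, 0, 0],
    [0, 0, 0],
    [0, 0, 0],
    [0, 0, 0],
    [0, 0, 0],
    [0, 0, 0],
    [0, 0, 0],
    [0, 0, 0],
  ],
  claw=[0, 0, 0, 0, 0, 0, 0, 0, 0, 0],
)

```text
time_s: 11.95
tcp_pos: [0.5454, -0.0441, -0.0164]
eef_rot: [-179.9, -0.5, -175.1]
contact_force: [-13.0, -1.3, 9.7]
gripper_width: 0.0005
gripper_force: 6.7
```

```bash
python3 - <<'E'
from h import *
s=r.get_state(); print(s['tcp_pos'],s['eef_rot'],s['contact_force'],s['joints'].round())
f=fit(np.array([.60,-.041]),5,'6.png'); print(f); rep(f[0],f[1])
E
```

```text
[ 0.54538765 -0.04408943 -0.0164064 ] [-179.9496689    -0.50749275 -175.0833771 ] [-12.99608814  -1.28376606   9.71940918] [  16.   22.  -29.   -0.  -39. -101.]
(array([ 0.60429663, -0.03797319]), np.float64(4.50341504531894), np.float64(0.050544276733449946), [0, 1064])
block in fence: x -0.0953 y 0.0032 yaw -0.40
```

Emit:
jog_arm(
  travel=[
    [-0.02, 0, 0],
    [-0.04, 0, 0],
    [-0.056, 0, 0],
    [-0.07, 0, 0],
    [-0.08, 0, 0],
    [-0.088, 0, 0],
    [-0.094, 0, 0],
    [-0.1, 0, 0],
    [-0.106, 0, 0],
    [-0.11, 0, 0],
  ],
  dr=[
    [0, 0, 0],
    [0, 0, 0],
    [0, 0, 0],
    [0, 0, 0],
    [0, 0, 0],
    [0, 0, 0],
    [0, 0, 0],
    [0, 0, 0],
    [0, 0, 0],
    [0, 0, 0],
  ],
  claw=[0, 0, 0, 0, 0, 0, 0, 0, 0, 0],
)

```text
time_s: 13.3
tcp_pos: [0.5993, -0.0393, -0.0166]
eef_rot: [-180.0, -0.6, -175.1]
contact_force: [-18.0, 0.1, 15.0]
gripper_width: 0.0005
gripper_force: 9.6
```

```bash
python3 - <<'E'
from h import *
s=r.get_state(); print(s['tcp_pos'],s['eef_rot'],s['contact_force'],s['joints'].round())
f=fit(np.array([.652,-.035]),5,'7.png'); print(f); rep(f[0],f[1])
a=cv2.imread('pics/s7.png');cv2.imwrite('pics/c7.png',cv2.resize(a[150:330,200:400],None,fx=3,fy=3))
E
```

```text
[ 0.5992806  -0.03929242 -0.016609  ] [-179.95954201   -0.58957342 -175.08425174] [-17.98384738   0.10061576  15.04965383] [  15.   26.  -22.   -0.  -42. -100.]
(array([ 0.65611349, -0.03290461]), np.float64(4.943625760710625), np.float64(0.03564760899596427), [0, 1135])
block in fence: x -0.0432 y 0.0038 yaw 0.04
```

View pics/c7.png

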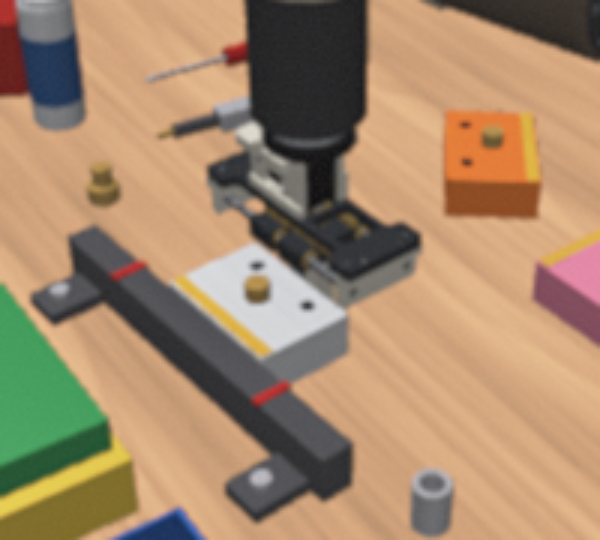

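The stripe edge (crop 225,320) lies along the fence, between the red marks. I'll press a little further to confirm it's seated, watching the force.

Emit:
jog_arm(
  travel=[
    [-0.004, 0, 0],
    [-0.008, 0, 0],
    [-0.01, 0, 0],
    [-0.01, 0, 0],
    [-0.01, 0, 0],
    [-0.01, 0, 0],
    [-0.01, 0, 0],
    [-0.01, 0, 0],
    [-0.01, 0, 0],
    [-0.01, 0, 0],
  ],
  dr=[
    [0, 0, 0],
    [0, 0, 0],
    [0, 0, 0],
    [0, 0, 0],
    [0, 0, 0],
    [0, 0, 0],
    [0, 0, 0],
    [0, 0, 0],
    [0, 0, 0],
    [0, 0, 0],
  ],
  claw=[0, 0, 0, 0, 0, 0, 0, 0, 0, 0],
)

```text
time_s: 14.65
tcp_pos: [0.5993, -0.0398, -0.0169]
eef_rot: [-179.9, -1.0, -175.1]
contact_force: [-28.4, -0.3, 20.8]
gripper_width: 0.0004
gripper_force: 14.3
```

TCP didn't advance and the force rose to 28 N, so the face is seated. Backing off.

Emit:
jog_arm(
  travel=[
    [0.01, 0, 0],
    [0.03, 0, 0],
    [0.08, 0, 0],
    [0.14, 0, 0],
    [0.16, 0, -0.05],
    [0.16, 0, -0.15],
    [0.16, 0, -0.25],
    [0.16, 0, -0.25],
    [0.16, 0, -0.25],
    [0.16, 0, -0.25],
  ],
  dr=[
    [0, 0, 0],
    [0, 0, 0],
    [0, 0, 0],
    [0, 0, 0],
    [0, 0, 0],
    [0, 0, 0],
    [0, 0, 0],
    [0, 0, 0],
    [0, 0, 0],
    [0, 0, 0],
  ],
  claw=[0, 0, 0, 0, 0, 0, 0, 0, 0, 0],
)

```text
time_s: 15.9
tcp_pos: [0.529, -0.045, 0.1085]
eef_rot: [-180.0, -0.1, -175.1]
contact_force: [0.4, -0.7, -0.0]
gripper_width: 0.0005
gripper_force: 0.0
```

```bash
python3 - <<'E'
from h import *
s=r.get_state(); print(s['tcp_pos'],s['contact_force'])
f=fit(np.array([.656,-.033]),5,'8.png'); print(f); rep(f[0],f[1])
a=cv2.imread('pics/s8.png');b=cv2.imread('pics/t8.png')
cv2.imwrite('pics/c8.png',np.hstack([cv2.resize(a[200:320,210:330],(400,400)),cv2.resize(b[150:270,250:370],(400,400))]))
E
```

```text
[ 0.5290414  -0.04503769  0.1085224 ] [ 0.38380677 -0.67762077 -0.01620534]
(array([ 0.65690963, -0.03436191]), np.float64(5.167828490040635), np.float64(0.0548321589968315), [166, 1121])
block in fence: x -0.0426 y 0.0023 yaw 0.27
```

View pics/c8.png

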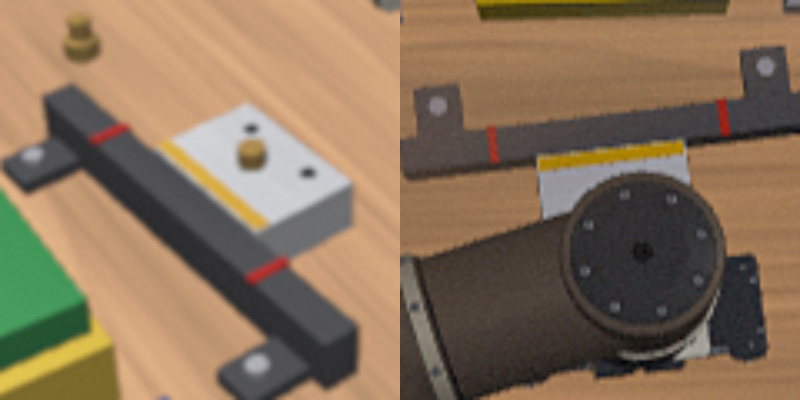

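The block lies flush on the fence: the stripe is at (215,185) on the left and (612,155) on the right, between the marks. The robot is clear, so I'm handing in.

```bash
python3 -c "
from plant import r
print(r.close_job())"
```

```text
the job is handed in; nothing more can be done
None
```

The block was turned to face the fence about 100 mm clear of it, then pushed flush (about 0.3° off parallel, 2 mm off the middle between the red marks); the robot backed off and the job was handed in at about 16 s, though an early try rested the fingers on the block's top (about 8 N, block not moved, stud not approached).

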